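# Book out the green-tabbed tray with the hand scanner

## Task

Slide the tray with the green tab fully out of its grey dust cover. Then pick up the hand scanner and hold it still in the air with its beam square on the middle of that tray's striped label, about 10 cm away, for two seconds, and lay the scanner back level on the middle of its charging pad and let go. Leave the tray out, and do not shift the orange-tabbed tray or the other things on the bench.

Things in the scene. Friction and masses are not known exactly. Their poses are not given: they have to be found in the camera images.
- green_tray (a joint): how far the green-tabbed aluminium tray is slid out of its cover: 0 fully in, 0.13 m fully out against its stop. It resists with about 2 N. The tray slides straight towards the robot, along the -x axis of green_cover.
- green_tab (a point): middle of the top edge of the upright green tab at the green tray's front end, 45 mm above the table. Tab: 10 mm thick (x, slide direction), 60 mm wide (y). Behind it (+x) the tray's floor, 90 mm wide, 9 mm above the table; brass discs (13 mm above the table) 63 to 77 mm behind it. Tray fully in, the cover's front edge is 60 mm behind the tab's middle.
- green_cover: fixed grey dust cover over the green-tabbed tray, 160 (x) x 120 (y) x 62 (z) mm, open towards -x; a flat cork patch on its roof. Origin at the centre of its underside on the table; z up, -x is the way its tray comes out.
- green_label (a point): white striped label, 40 x 44 mm, on the green tray, sloped 45 degrees, facing up and out of the cover (under the cover while the tray is in). Origin at the centre of its face, 30 mm above the table, 120 mm behind the tab's middle; z is its outward normal, y runs level across it. Its cardboard back is 48 x 60 mm, top edge 47 mm above the table.
- orange_tray (a joint): the same for the other tray, with the orange tab; it must stay where it is.
- orange_tab (a point): the same point on the orange tab of the other tray, which is otherwise identical.
- orange_cover: the identical fixed grey dust cover of the orange-tabbed tray. Which of the two stands left and right varies.
- scanner: loose hand scanner, 0.25 kg, level on the pad: yellow bar with black stripe, 125 (x, -75 to +50) x 34 (y) x 36 (z) mm; black head 46 mm wide at its +x end (x 41 to 95, z 7 to 61 mm). Origin on its underside, 75 mm ahead of the bar's rear end; z up, +x to the head. Centre of mass about 4 mm ahead of the origin; grasp across y, x -30 to +20 mm.
- window (a point): the scanner's glass window with a red line, on the lower front of its head, at x 85, y 0, z 17 mm in the scanner's frame. Its z axis is the scanning beam: it leaves the window forward and 45 degrees down (scanner level), in the scanner's x-z plane; y as the scanner's y.
- pad: black fixed charging pad, 130 (x) x 80 (y) x 12 (z) mm, the scanner's place. Origin at the centre of its underside; the scanner lies on it with its origin near the pad's centre, 12 mm above the table. It may stand on the left or the right.
- brick: loose off-white soldering brick 110 x 75 x 30 mm, a bystander; origin at its underside.
- jar: loose amber glass jar, 52 mm wide, 70 mm tall, a bystander.
- hammer: loose hammer, 240 mm long, lying, a bystander.
- dish: loose white ceramic dish, 80 mm wide, 30 mm tall, a bystander.
- mandrel: loose steel ring mandrel standing upright, base 44 mm wide, 160 mm tall, a bystander.
- file: loose hand tool with a wooden handle, 180 mm long, lying near the robot, a bystander.
Things that resemble listed ones, but are neither listed nor needed, are in the scene too. Of the things that look like the pad, take the one that is farthest to the robot's left at the start. Several things have the shape of the scanner; the one meant has the colours described above.

How it is judged:
On the way, in this order (a step that is already met when the one before it is completed fails the run):
1. the green tray is slid out to within 12 mm of its stop, the scanner still lying on its pad (value of joint green_tray above 0.118 m and distance of scanner from where it was at the start of the episode below 0.03 m), for 0.2 s.
2. green tray out; scanner still (under 0.02 m/s, 0.15 rad/s) 1.5 s, beam within 15 mm of the label's centre along both window axes, 65 to 140 mm off, within 0.35 rad of square (value of joint green_tray above 0.118 m and x of green_label in the frame of window between -0.015 and 0.015 m and y of green_label in the frame of window between -0.015 and 0.015 m and z of green_label in the frame of window between 0.065 and 0.14 m and angle between the z axis of window and the z axis of green_label, either way round below 0.35 rad and linear speed of scanner below 0.02 m/s and angular speed of scanner below 0.15 rad/s), for 1.5 s.
At the end, for the whole second after the job is handed in: The green tray is still out to within 12 mm of its stop; the scanner lies level (within 0.1 rad) and at rest on the charging pad, its origin within 35 mm of the pad's centre and at the height of the pad's top (within 4 mm) (value of joint green_tray above 0.118 m and horizontal distance between scanner and pad below 0.035 m and z of scanner in the frame of pad between 0.008 and 0.016 m and angle between scanner's own z axis and vertical below 0.1 rad and linear speed of scanner below 0.01 m/s); the robot touches nothing.
It fails at once if the orange tray shifted by more than 10 mm (distance of orange_tab from where it was at the start of the episode above 0.01 m).
It fails at once if a bystander (brick, jar, hammer, dish, mandrel or file) shifted by more than 30 mm (distance of any of brick, jar, hammer, dish, mandrel, file from where it was at the start of the episode above 0.03 m).
It also fails if it takes over 70 s, if anything falls off the work surface, if the arm or the gripper's body presses on something with over 40 N, if the wrist force passes 120 N, or if a joint passes its speed limit or range.

## Robot

A 7-joint arm with a two-finger parallel gripper is mounted at the origin on the work surface. World frame = base frame: x ahead of the robot, y to its left, z up, the work surface at z = 0. Lengths are in m, angles in rad, forces in N, time in s.
With the tool pointing down it reaches from about 0.4 to 0.875 m from the base axis. Payload 4.4 kg.
Tool frame: the origin (TCP) lies at the very end of the fingers, on their centre line; the grasp point (between the pads) lies 19 mm behind it; z points along the fingers, y is the line along which they close (so a half turn about z gives the same grasp; the last joint's range is limited). The gripper opens to 85 mm and grips with 20 to 120 N. Pads are 22 mm wide; open, the fingers measure 114 mm over their backs; the gripper's body (76 mm by 85 mm) begins 54 mm behind the grasp point. The pads swing forward as they close: fully open they stand 13 mm farther back than shut.
Start: joints at [1.134, 0.628, 0.038, 1.517, -0.027, 0.996, -0.02], TCP at [0.236, -0.606, 0.231] pointing down, gripper open.
Joint ranges: [-3.06, 3.06], [-0.37, 2.12], [-1.25, 1.32], [0.18, 2.47], [-1.1, 4.24], [0.23, 1.98], [-2.94, 2.94]. Speed limits (rad/s): [2.57, 2.57, 3.14, 3.14, 3.14, 3.14, 3.14].

## Interface

Orientations are given as a unit quaternion [w, x, y, z].
In Python, from plant import arm, eyes gives the robot as it stands. The module is installed in compiled form; this text tells all that it offers.
- The arm moves only by the tool carry_out, never from a script. Its argument "moves" is a list of rows, each a list of 2 entries, a list of its own where there are three numbers: the shift along the tool's x, y, z in m, then the turn, a rotation vector about the tool's x, y, z in degrees. A call has 1 to 8 rows; each row is the pose to reach, as a shift and turn from the pose commanded when the call began, along the tool's axes at that moment; what a row does not reach only later rows make up. A row lasts 1/12 s, in which the tool goes at most 41.7 mm and 7.16 degrees, less where a joint would pass 70% of its speed; a pose out of reach is approached as far as the arm can. A call with a gripper value outside its range is refused whole. "fingers" is the finger opening in m, from 0 to 0.0854, set as the call begins (left out, the last holds). The fingers move at their own pace and stop on an object; "grip_force" is the grip in N (left out, the last holds). Time passes only in rows, so rows that repeat a pose let the fingers close. It gives the time, the measured TCP pose, the force, the opening and the grip force at its end, in the units of the state.
- arm.get_obs(): the state, without advancing time (a new reading comes with each control period).
- eyes.grab_frame(name): name is "scene" or "top"; returns the picture (480x640x3 uint8, red, green, blue); there is no depth.
- eyes.camera_model(name): a dict with "mtx" (3x3 intrinsics, pixels), "position" and "attitude" of the camera in the world. Camera axes: x right, y down, z forward; pixel columns grow to the right and rows downward; lengths in m; the calibration is good to about 2 mm. A picture is of the moment at which its call begins. camera_model takes no time and is no camera call.
- arm.close_job(): hands the job in; it is judged then, once.
The state is a dict: "time_s": time; "joint_positions": joint angles; "qd": joint speeds; "joint_torque": joint torques, N m; "tcp_pos": TCP position; "tool_rot": TCP orientation; "contact_force": force on the tool from outside, world axes, zero at the start; "wrist_torque": the same for the moment, N m; "opening": finger opening in m; "gripper_force": force on a finger pad.
Only numpy, scipy, OpenCV 4.12 (cv2) and the standard library are available. Lean on these libraries where they do the work, as an engineer would, in place of code of your own. Each camera call takes 0.05 s, during which the arm holds its last target. There are 200 camera calls.

## Working session

There is one attempt and no reset: what is moved stays moved. The work goes in short steps, Python scripts to look and compute and a tool call to move; the robot and the scene stay as the last step left them, time stands still between calls to the robot, and variables do not carry over. Pictures are saved under pics/ and viewed, at most 10 in all, crops included, and the job is handed in when it is done.

Besides the shell and the picture viewer there is one more tool, called by a JSON object that holds its "op" and its "data", one argument or row to a line. carry_out: Moves the arm, as the interface text tells. Its arguments: {"type":"object","properties":{"moves":{"type":"array"},"fingers":{"type":"number"},"grip_force":{"type":"number"}},"required":["moves"]}

```bash
mkdir -p pics; cat > h.py <<'E'
import numpy as np,cv2
from scipy.spatial.transform import Rotation as R
from plant import arm,eyes
def q2R(q): return R.from_quat([q[1],q[2],q[3],q[0]])
def cam(n):
    m=eyes.camera_model(n); a=np.array(m['attitude'],float)
    Rm=a if a.shape==(3,3) else q2R(a).as_matrix()
    return np.array(m['mtx']),np.array(m['position']),Rm
def ray(n,u,v,z):
    K,p,Rm=cam(n); d=Rm@np.linalg.inv(K)@[u,v,1]; return p+d*(z-p[2])/d[2]
def proj(n,P):
    K,p,Rm=cam(n); c=K@(Rm.T@(np.asarray(P,float)-p)); return c[:2]/c[2]
def grab(n,f):
    im=eyes.grab_frame(n); cv2.imwrite('pics/'+f,im[:,:,::-1]); return im
E
python3 - <<'E'
from h import *
for n in('scene','top'):
    grab(n,n+'0.png'); print(n,eyes.camera_model(n))
o=arm.get_obs(); print(o['tcp_pos'],o['tool_rot'],o['time_s'],o['opening'])
E
```

```text
scene {'mtx': array([[500.96111739,   0.        , 312.14712982],
       [  0.        , 500.96111739, 241.89072128],
       [  0.        ,   0.        ,   1.        ]]), 'position': array([1.29442025, 0.7990471 , 0.78320518]), 'attitude': array([-0.17360651,  0.31859689,  0.81976116, -0.44311223])}
top {'mtx': array([[547.22583887,   0.        , 313.34110385],
       [  0.        , 547.22583887, 242.01415739],
       [  0.        ,   0.        ,   1.        ]]), 'position': array([ 0.4007884 , -0.01964328,  1.40672639]), 'attitude': array([ 0.03862935, -0.70063756,  0.7114338 , -0.03842836])}
[ 0.23535764 -0.60530602  0.23050025] [-8.22126430e-04  9.82861965e-01  1.84341134e-01 -1.70530926e-04] 0.1 0.08550338611380327
```

View pics/scene0.png

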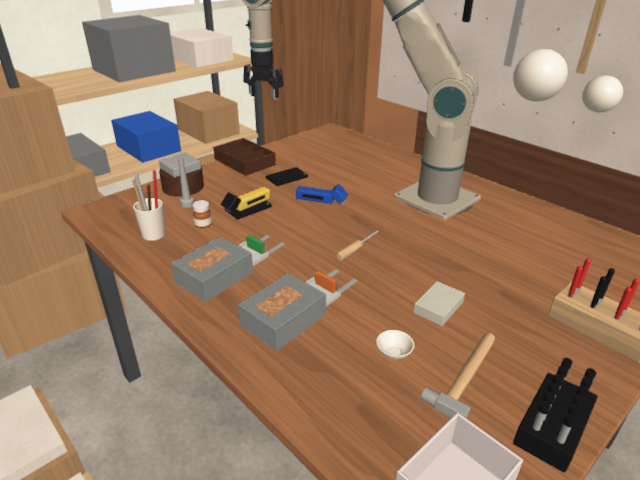

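View pics/top0.png

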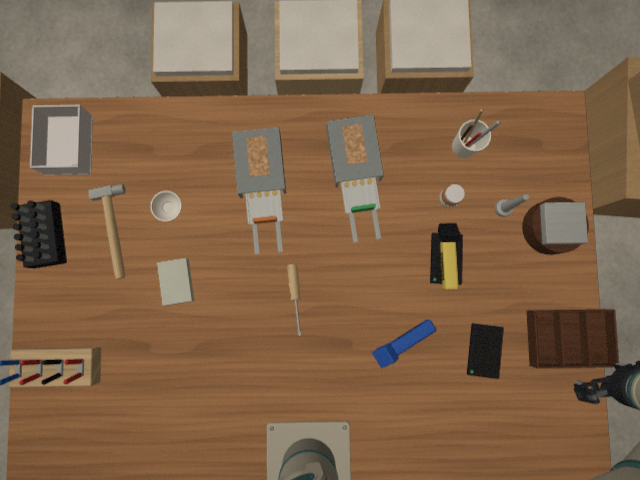

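Candidates, top view: the trays are green tab (363,208) and orange tab (264,219), so I take green. The scanner shapes are yellow/black (449,262) and blue (405,343), so yellow. The pads are (447,258) under the scanner and an empty one at (485,350). The one farthest left is (447,258).

```bash
cat >> h.py <<'E'
def blob(im,lo,hi,roi,minA=20):
    hsv=cv2.cvtColor(im,cv2.COLOR_RGB2HSV); m=cv2.inRange(hsv,np.array(lo),np.array(hi))
    k=np.zeros_like(m); x0,y0,x1,y1=roi; k[y0:y1,x0:x1]=m[y0:y1,x0:x1]
    n,l,s,c=cv2.connectedComponentsWithStats(k); i=1+np.argmax(s[1:,4])
    pts=np.argwhere(l==i)[:,::-1].astype(np.float32); return pts,c[i],s[i]
E
python3 - <<'E'
from h import *
im=cv2.imread('pics/top0.png')[:,:,::-1].copy(); sc=cv2.imread('pics/scene0.png')[:,:,::-1].copy()
def rep(nm,n,img,lo,hi,roi,z):
    p,c,s=blob(img,lo,hi,roi); r=cv2.boxPoints(cv2.minAreaRect(p)); print(nm,n,'c',c.round(1),'area',s[4])
    print('  centre',ray(n,*c,z).round(4)); print('  corners',[ray(n,*q,z)[:2].round(4).tolist() for q in r],r.round(1).tolist())
rep('green','top',im,(50,100,40),(85,255,255),(330,190,390,230),.045)
rep('green','scene',sc,(50,100,40),(85,255,255),(230,225,290,265),.045)
rep('orange','top',im,(5,180,120),(15,255,255),(240,205,290,235),.045)
rep('yellow','top',im,(20,120,100),(35,255,255),(420,215,480,300),.048)
rep('yellow','scene',sc,(20,120,100),(35,255,255),(215,180,280,220),.048)
rep('pad/black','top',im,(0,0,0),(180,255,50),(420,215,480,300),.012)
rep('cover','top',im,(60,8,60),(130,80,170),(322,105,390,190),.062)
rep('cork','top',im,(5,60,80),(20,200,255),(335,118,375,168),.062)
a=cv2.resize(im[100:300,320:520],(600,600),interpolation=2)
cv2.imwrite('pics/crop1.png',a[:,:,::-1])
E
```

```text
green top c [362.6 207.7] area 108
  centre [ 0.635  -0.1459  0.045 ]
  corners [[0.637, -0.1156], [0.6447, -0.1748], [0.6328, -0.1761], [0.6252, -0.117]] [[350.6000061035156, 207.10000610351562], [374.0, 203.6999969482422], [374.6000061035156, 208.3000030517578], [351.20001220703125, 211.6999969482422]]
green scene c [255.  243.9] area 198
  centre [ 0.6489 -0.128   0.045 ]
  corners [[0.673, -0.1491], [0.6348, -0.1793], [0.6255, -0.1058], [0.6629, -0.0785]] [[243.0, 244.0], [247.8000030517578, 234.39999389648438], [267.0, 244.0], [262.20001220703125, 253.60000610351562]]
orange top c [255.2 220.8] area 5
  centre [0.6057 0.125  0.045 ]
  corners [[0.6055, 0.1287], [0.6078, 0.128], [0.6052, 0.1204], [0.6029, 0.1212]] [[253.6999969482422, 220.89999389648438], [254.0, 220.0], [257.0, 221.0], [256.70001220703125, 221.89999389648438]]
yellow top c [449.3 265.4] area 699
  centre [ 0.4859 -0.3575  0.048 ]
  corners [[0.5444, -0.335], [0.5465, -0.3744], [0.4275, -0.3771], [0.4255, -0.3381]] [[439.29998779296875, 242.10000610351562], [455.1000061035156, 241.10000610351562], [458.2999877929
[... 285 characters left out ...]
64844, 197.1999969482422], [238.0, 211.5]]
pad/black top c [444.6 249.7] area 1025
  centre [ 0.5286 -0.356   0.012 ]
  corners [[0.5955, -0.3212], [0.5942, -0.4009], [0.4429, -0.3942], [0.4441, -0.3154]] [[430.0, 224.0], [461.0, 224.0], [461.0, 283.0], [430.0, 283.0]]Traceback (most recent call last):
  File "<stdin>", line 12, in <module>
  File "<stdin>", line 4, in rep
  File "h.py", line 18, in blob
    n,l,s,c=cv2.connectedComponentsWithStats(k); i=1+np.argmax(s[1:,4])
                                                     ~~~~~~~~~^^^^^^^^^
    return _wrapfunc(a, 'argmax', axis=axis, out=out, **kwds)
    return bound(*args, **kwds)
ValueError: attempt to get argmax of an empty sequence
```

```bash
python3 - <<'E'
from h import *
im=cv2.imread('pics/top0.png')
cv2.imwrite('pics/crop1.png',cv2.resize(im[100:300,320:520],(600,600),interpolation=2))
im=im[:,:,::-1].copy()
for nm,lo,hi,roi,z in [('cover',(60,5,40),(130,90,190),(322,105,390,190),.062),('cork',(3,60,80),(25,230,255),(335,115,375,172),.062)]:
    try:
        p,c,s=blob(im,lo,hi,roi); r=cv2.minAreaRect(p); print(nm,c,s,r,[ray('top',*q,z)[:2].round(4).tolist() for q in cv2.boxPoints(r)])
    except Exception as e: print(nm,e)
print(cv2.cvtColor(im,cv2.COLOR_RGB2HSV)[[130,150,175],[335,340,340]])
E
```

```text
cover attempt to get argmax of an empty sequence
cork [354.15934755 143.8281054 ] [342 124  26  41 797] ((354.1770324707031, 143.787841796875), (39.354557037353516, 20.275135040283203), 81.02737426757812) [[0.8424, -0.0951], [0.8498, -0.146], [0.749, -0.1589], [0.7417, -0.1084]]
[[ 38  17 118]
 [ 30  15 116]
 [ 30  15 118]]
```

View pics/crop1.png

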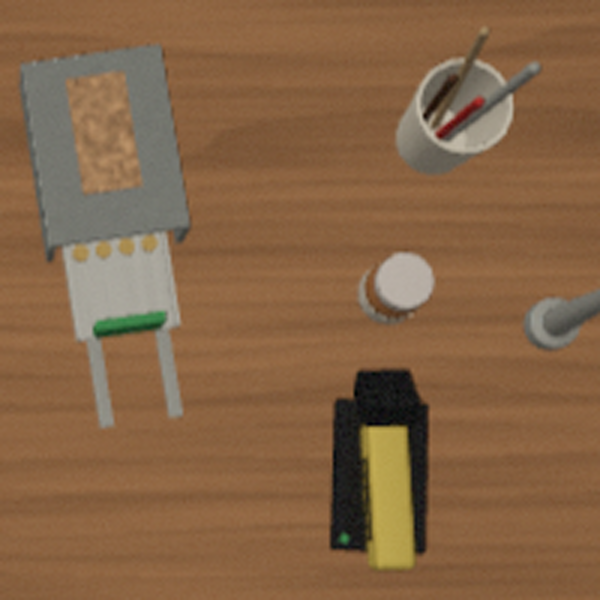

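The crop confirms the green tab at crop (130,323), the yellow scanner at (388,495) on the left pad with its black head up (+x), and the jar and mandrel off to the right.

```bash
cat >> h.py <<'E'
def go(pos,yaw):
    """shift/turn for tool straight down with tool y at world angle yaw (deg)"""
    o=arm.get_obs(); Rc=q2R(o['tool_rot']); y=np.array([np.cos(np.radians(yaw)),np.sin(np.radians(yaw)),0]); z=np.array([0,0,-1.])
    T=R.from_matrix(np.c_[np.cross(y,z),y,z])
    print('t',round(o['time_s'],2),'tcp',np.round(o['tcp_pos'],4),'F',np.round(o['contact_force'],1),'open',round(o['opening'],4),'shift mm',(Rc.inv().apply(np.array(pos)-o['tcp_pos'])*1000).round(1),'turn',np.degrees((Rc.inv()*T).as_rotvec()).round(2))
E
python3 - <<'E'
from h import *
px=[(430,233.3),(462.7,235),(461.7,284),(430,282.7)]
P=np.array([ray('top',*p,.012) for p in px]);print('pad',P.round(4).tolist(),P.mean(0))
for u,v in[(48,250),(187,228),(160,46),(22,65)]: print('cover',ray('top',320+u/3,100+v/3,.062).round(4))
go([.636,-.1455,.12],7.4)
E
```

```text
pad [[0.5714, -0.3203, 0.012], [0.5657, -0.404, 0.012], [0.4403, -0.3958, 0.012], [0.4449, -0.3154, 0.012]] [ 0.50555661 -0.35888497  0.012     ]
cover [ 0.6948 -0.0793  0.062 ]
cover [ 0.7117 -0.1957  0.062 ]
cover [ 0.8688 -0.1774  0.062 ]
cover [ 0.8541 -0.0605  0.062 ]
t 0.1 tcp [ 0.2354 -0.6053  0.2305] F [0.5 0.2 0.4] open 0.0855 shift mm [ 540.  -283.2  111. ] turn [-8.000e-02 -6.000e-02 -7.615e+01]
```

{"op": "carry_out", "data": {
  "moves": [
    [[290,-150,0],[0,0,-50]]
  ],
  "fingers": 0.05
}}

```text
time_s: 0.18
tcp_pos: [0.2547, -0.5807, 0.2305]
tool_rot: [0.002, 0.971, 0.24, -0.004]
contact_force: [-0.8, -1.2, 0.4]
opening: 0.0753
gripper_force: 0.0
```

```bash
sed -i "s/'shift mm'/'shift m'/; s/\*1000).round(1)/).round(4)/; s/(Rc.inv().apply(np.array(pos)-o\['tcp_pos'\]))/Rc.inv().apply(np.array(pos)-o['tcp_pos'])/" h.py; sed -i "s/(Rc.inv().apply(np.array(pos)-o\['tcp_pos'\])).round(4)/Rc.inv().apply(np.array(pos)-o['tcp_pos']).round(4)/" h.py; python3 -c "
from h import *
go([.636,-.1455,.12],7.4)"
```

```text
t 0.18 tcp [ 0.2547 -0.5807  0.2305] F [-0.8 -1.2  0.4] open 0.0753 shift m [ 0.5411 -0.2077  0.1056] turn [ -0.21   0.49 -69.64]
```

{"op": "carry_out", "data": {
  "moves": [
    [[0.035,-0.014,0],[0,0,-7]],
    [[0.07,-0.028,0],[0,0,-14]],
    [[0.105,-0.041,0],[0,0,-21]],
    [[0.14,-0.054,0],[0,0,-28]],
    [[0.175,-0.067,0],[0,0,-35]],
    [[0.21,-0.081,0],[0,0,-42]],
    [[0.245,-0.094,0],[0,0,-49]],
    [[0.28,-0.107,0],[0,0,-56]]
  ]
}}

```text
time_s: 0.85
tcp_pos: [0.4591, -0.3456, 0.2312]
tool_rot: [-0.0, 0.739, 0.674, -0.0]
contact_force: [-0.3, -0.2, -0.2]
opening: 0.0494
gripper_force: 0.0
```

```bash
python3 -c "
from h import *
go([.636,-.1455,.12],7.4)"
```

```text
t 0.85 tcp [ 0.4591 -0.3456  0.2312] F [-0.3 -0.2 -0.2] open 0.0494 shift m [0.2155 0.1579 0.1111] turn [-3.000e-02 -1.000e-02 -1.265e+01]
```

{"op": "carry_out", "data": {
  "moves": [
    [[0.03,0.022,0],[0,0,-5]],
    [[0.06,0.044,0],[0,0,-9]],
    [[0.09,0.066,0],[0,0,-12.7]],
    [[0.12,0.088,0],[0,0,-12.7]],
    [[0.15,0.11,0.02],[0,0,-12.7]],
    [[0.18,0.132,0.05],[0,0,-12.7]],
    [[0.2155,0.158,0.08],[0,0,-12.7]],
    [[0.2155,0.158,0.11],[0,0,-12.7]]
  ]
}}

```text
time_s: 1.52
tcp_pos: [0.6419, -0.1428, 0.1241]
tool_rot: [0.002, 0.66, 0.751, 0.004]
contact_force: [2.1, 0.1, 0.8]
opening: 0.0501
gripper_force: 0.0
```

```bash
python3 -c "
from h import *
go([.636,-.1455,.022],7.4)
grab('scene','s1.png')
im=cv2.imread('pics/s1.png'); cv2.imwrite('pics/s1c.png',cv2.resize(im[170:320,160:360],(800,600)))
im=cv2.imread('pics/s1.png')[:,:,::-1].copy(); p,c,s=blob(im,(50,100,40),(85,255,255),(230,225,290,265)); print(c,proj('scene',[.636,-.1455,.045]))
"
```

```text
t 1.52 tcp [ 0.6419 -0.1428  0.1241] F [2.1 0.1 0.8] open 0.0501 shift m [-0.0021 -0.0071  0.1021] turn [ 0.51 -0.09 -0.01]
[254.96969697 243.86868687] [254.88507416 239.48067082]
```

View pics/s1c.png

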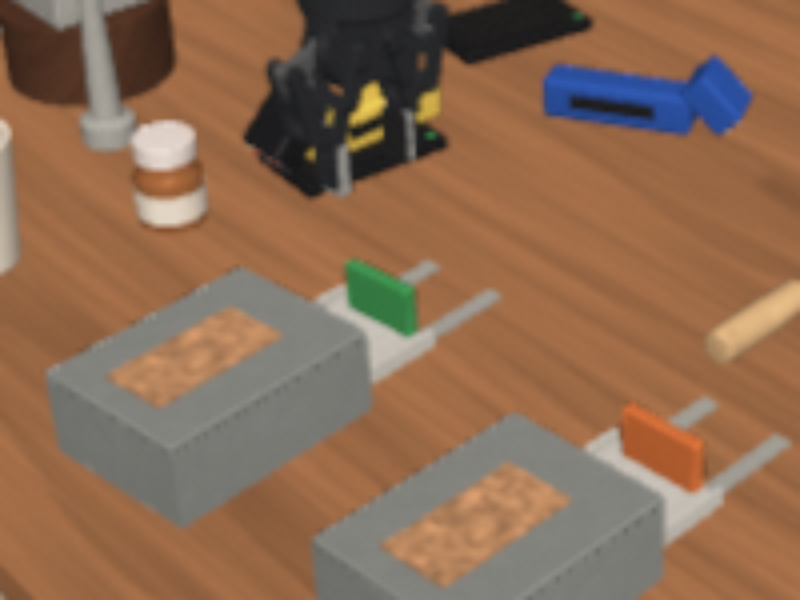

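The fingers are high above the tab. The tab matches its projection (255,239–244 in the full frame). Descending.

{"op": "carry_out", "data": {
  "moves": [
    [[0,0,0.0],[0,0,0]],
    [[0,0,0.03],[0,0,0]],
    [[0,0,0.06],[0,0,0]],
    [[0,0,0.08],[0,0,0]],
    [[0,0,0.098],[0,0,0]],
    [[0,0,0.098],[0,0,0]]
  ]
}}

```text
time_s: 2.07
tcp_pos: [0.6338, -0.1503, 0.0226]
tool_rot: [-0.002, 0.663, 0.749, -0.002]
contact_force: [-0.5, 1.0, -0.2]
opening: 0.05
gripper_force: 0.0
```

{"op": "carry_out", "data": {
  "moves": [
    [[0,0,0],[0,0,0]],
    [[0,0,0],[0,0,0]],
    [[0,0,0],[0,0,0]],
    [[0,0,0],[0,0,0]],
    [[0,0,0],[0,0,0]],
    [[0,0,0],[0,0,0]]
  ],
  "fingers": 0,
  "grip_force": 30
}}

```text
time_s: 2.57
tcp_pos: [0.6374, -0.1494, 0.0269]
tool_rot: [0.001, 0.662, 0.75, 0.0]
contact_force: [-0.8, -0.3, 6.9]
opening: 0.0094
gripper_force: 32.1
```

{"op": "carry_out", "data": {
  "moves": [
    [[0,0,-0.003],[0,0,0]],
    [[0,-0.01,-0.003],[0,0,0]],
    [[0,-0.025,-0.003],[0,0,0]],
    [[0,-0.042,-0.003],[0,0,0]],
    [[0,-0.059,-0.003],[0,0,0]],
    [[0,-0.076,-0.003],[0,0,0]],
    [[0,-0.093,-0.003],[0,0,0]],
    [[0,-0.108,-0.003],[0,0,0]]
  ]
}}

```text
time_s: 3.23
tcp_pos: [0.5293, -0.1636, 0.0271]
tool_rot: [0.001, 0.662, 0.749, 0.0]
contact_force: [5.5, -5.0, -17.0]
opening: 0.0092
gripper_force: 30.2
```

{"op": "carry_out", "data": {
  "moves": [
    [[0,-0.005,0],[0,0,0]],
    [[0,-0.01,0],[0,0,0]],
    [[0,-0.014,0],[0,0,0]],
    [[0,-0.014,0],[0,0,0]]
  ]
}}

```text
time_s: 3.57
tcp_pos: [0.5154, -0.1654, 0.0271]
tool_rot: [0.001, 0.662, 0.749, -0.0]
contact_force: [2.0, -5.6, -15.4]
opening: 0.0092
gripper_force: 30.7
```

{"op": "carry_out", "data": {
  "moves": [
    [[0,-0.003,0.003],[0,0,0]],
    [[0,-0.006,0.003],[0,0,0]],
    [[0,-0.008,0.003],[0,0,0]],
    [[0,-0.008,0.003],[0,0,0]]
  ]
}}

```text
time_s: 3.9
tcp_pos: [0.5155, -0.1655, 0.0269]
tool_rot: [0.006, 0.662, 0.75, 0.004]
contact_force: [10.0, -2.8, -3.8]
opening: 0.0091
gripper_force: 33.1
```

The tray is at its stop (force rose with no motion, and 0.5155 matches the prediction). Releasing.

{"op": "carry_out", "data": {
  "moves": [
    [[0,0.008,0],[0,0,0]],
    [[0,0.008,0],[0,0,0]],
    [[0,0.008,0],[0,0,0]],
    [[0,0.008,0],[0,0,0]]
  ],
  "fingers": 0.045
}}

```text
time_s: 4.23
tcp_pos: [0.5148, -0.1631, 0.0247]
tool_rot: [-0.001, 0.662, 0.75, -0.0]
contact_force: [-0.4, -0.5, 0.3]
opening: 0.0447
gripper_force: 0.0
```

{"op": "carry_out", "data": {
  "moves": [
    [[0,0.008,0],[0,0,0]],
    [[0,0,-0.015],[0,0,0]],
    [[0,0,-0.04],[0,0,0]],
    [[0,0,-0.075],[0,0,0]],
    [[0,0,-0.11],[0,0,0]],
    [[0,0,-0.145],[0,0,0]],
    [[0,0,-0.15],[0,0,0]],
    [[0,0,-0.15],[0,0,0]]
  ]
}}

```text
time_s: 4.9
tcp_pos: [0.5173, -0.1639, 0.1773]
tool_rot: [0.003, 0.662, 0.749, 0.001]
contact_force: [-0.1, 0.2, -0.1]
opening: 0.045
gripper_force: 0.0
```

```bash
python3 - <<'E'
from h import *
im=grab('scene','s2.png')
p,c,s=blob(im,(50,100,40),(85,255,255),(200,190,340,280)); print(c,proj('scene',[.515,-.163,.027]),proj('scene',[.635,-.1475,.03]))
cv2.imwrite('pics/s2c.png',cv2.resize(im[150:300,180:380,::-1],(800,600)))
go([.503,-.3585,.17],-88.7)
E
```

```text
[284.67032967 226.06593407] [285.14422602 226.96925769] [255.06570776 243.66290498]
t 4.95 tcp [ 0.5158 -0.1637  0.1754] F [ 0.3 -0.3 -0.8] open 0.0449 shift m [-0.1917 -0.0368  0.0055] turn [ 1.00e-01 -4.00e-02  9.58e+01]
```

View pics/s2c.png

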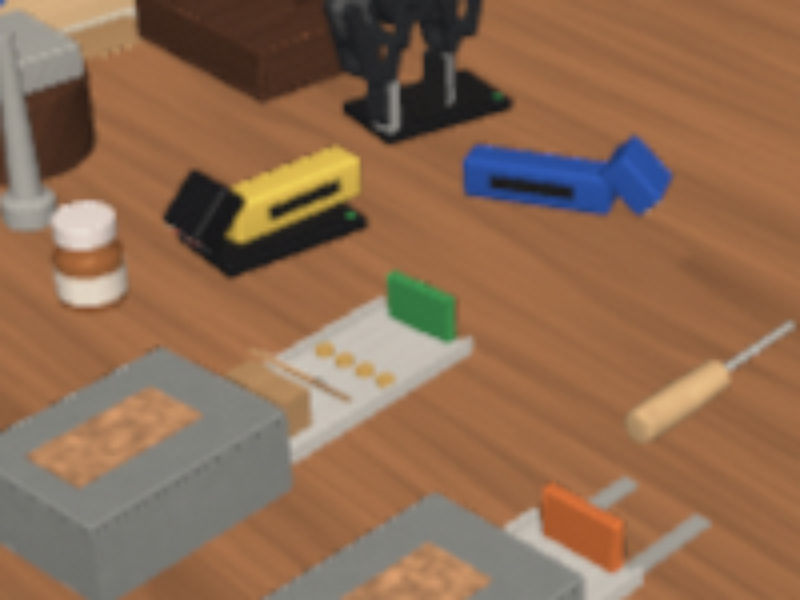

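Tray fully out, label back visible by the cover (crop 270,390), orange tray untouched. Scanner lies on its pad (crop 270,215). Going to the scanner.

{"op": "carry_out", "data": {
  "moves": [
    [[-0.024,-0.005,0],[0,0,7]],
    [[-0.048,-0.009,0],[0,0,14]],
    [[-0.072,-0.014,0],[0,0,21]],
    [[-0.096,-0.018,0],[0,0,28]],
    [[-0.12,-0.023,0],[0,0,35]],
    [[-0.144,-0.028,0],[0,0,42]],
    [[-0.168,-0.032,0],[0,0,49]],
    [[-0.192,-0.037,0],[0,0,56]]
  ],
  "fingers": 0.06
}}

```text
time_s: 5.62
tcp_pos: [0.5012, -0.3591, 0.1722]
tool_rot: [-0.002, 0.937, 0.348, -0.001]
contact_force: [0.1, -0.6, 0.1]
opening: 0.06
gripper_force: 0.0
```

{"op": "carry_out", "data": {
  "moves": [
    [[0,0,0],[0,0,7]],
    [[0,0,0],[0,0,14]],
    [[0,0,0],[0,0,21]],
    [[0,0,0],[0,0,28]],
    [[0,0,0.01],[0,0,35]],
    [[0,0,0.02],[0,0,40]],
    [[0,0,0.02],[0,0,40]],
    [[0,0,0.02],[0,0,40]]
  ]
}}

```text
time_s: 6.28
tcp_pos: [0.5012, -0.3578, 0.1525]
tool_rot: [-0.001, 1.0, 0.011, -0.002]
contact_force: [0.4, -0.3, 0.8]
opening: 0.0601
gripper_force: 0.0
```

```bash
python3 - <<'E'
from h import *
go([.503,-.3585,.019],-88.7)
E
```

```text
t 6.28 tcp [ 0.5012 -0.3578  0.1525] F [ 0.4 -0.3  0.8] open 0.0601 shift m [0.0023 0.001  0.1334] turn [-0.11  0.24 -0.03]
```

{"op": "carry_out", "data": {
  "moves": [
    [[0.001,0.001,0.035],[0,0,0]],
    [[0.001,0.001,0.07],[0,0,0]],
    [[0.001,0.001,0.095],[0,0,0]],
    [[0.001,0.001,0.115],[0,0,0]],
    [[0.001,0.001,0.132],[0,0,0]],
    [[0.001,0.001,0.132],[0,0,0]],
    [[0.001,0.001,0.132],[0,0,0]]
  ]
}}

```text
time_s: 6.87
tcp_pos: [0.5028, -0.3594, 0.0219]
tool_rot: [-0.001, 1.0, 0.01, -0.001]
contact_force: [0.4, 0.4, -0.1]
opening: 0.0601
gripper_force: 0.0
```

{"op": "carry_out", "data": {
  "moves": [
    [[0,0,0],[0,0,0]],
    [[0,0,0],[0,0,0]],
    [[0,0,0],[0,0,0]],
    [[0,0,0],[0,0,0]],
    [[0,0,0],[0,0,0]],
    [[0,0,0],[0,0,0]]
  ],
  "fingers": 0,
  "grip_force": 45
}}

```text
time_s: 7.37
tcp_pos: [0.5044, -0.3606, 0.0244]
tool_rot: [0.001, 1.0, 0.01, 0.001]
contact_force: [-0.2, -0.6, 5.8]
opening: 0.033
gripper_force: 46.9
```

{"op": "carry_out", "data": {
  "moves": [
    [[0,0,-0.005],[0,0,0]],
    [[0,0,-0.02],[0,0,0]],
    [[0,0,-0.045],[0,0,0]],
    [[0,0,-0.075],[0,0,0]],
    [[0,0,-0.1],[0,0,0]],
    [[0,0,-0.12],[0,0,0]],
    [[0,0,-0.12],[0,0,0]],
    [[0,0,-0.12],[0,0,0]]
  ]
}}

```text
time_s: 8.03
tcp_pos: [0.5037, -0.3597, 0.1433]
tool_rot: [0.0, 1.0, 0.01, 0.001]
contact_force: [0.1, 0.6, -4.7]
opening: 0.0336
gripper_force: 45.8
```

```bash
python3 - <<'E'
from h import *
ex=np.array([.9917,.1288,0]);tab=np.array([.515,-.163,0]);L=tab+.12*ex
T=L-.1557*ex+[.000,0,.0957]
print(L,T); go(T,-82.6)
im=grab('top','t3.png'); s=grab('scene','s3.png')
p,c,_=blob(im,(50,100,40),(85,255,255),(330,190,420,290)); print('tab',ray('top',*c,.045))
P=np.array([ray('top',u,v,.045) for u,v in cv2.boxPoints(cv2.minAreaRect(p))]);print(P.round(4).tolist())
a=cv2.resize(im[120:320,320:520,::-1],(400,400)); b=cv2.resize(s[120:280,200:360,::-1],(400,400)); cv2.imwrite('pics/c3.png',np.hstack([a,b]))
E
```

```text
[ 0.634004 -0.147544  0.      ] [ 0.47959631 -0.16759816  0.0957    ]
t 8.03 tcp [ 0.5037 -0.3597  0.1433] F [ 0.1  0.6 -4.7] open 0.0336 shift m [-0.0204 -0.1925  0.0475] turn [ 0.04 -0.07 -6.28]
tab [ 0.5159638  -0.16117561  0.045     ]
[[0.5168, -0.1327, 0.045], [0.5239, -0.1888, 0.045], [0.5151, -0.1898, 0.045], [0.508, -0.1337, 0.045]]
```

View pics/c3.png

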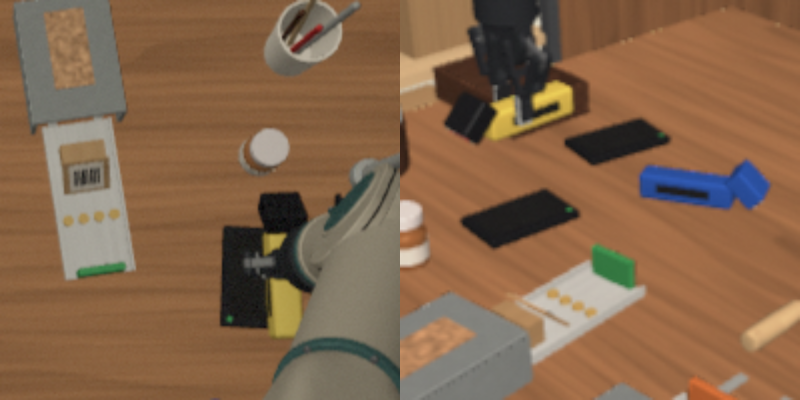

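Scanner held level above the pad; label visible in the top crop at (87,176).

```bash
python3 - <<'E'
from h import *
im=cv2.imread('pics/t3.png')[:,:,::-1].copy(); s=cv2.imread('pics/s3.png')[:,:,::-1].copy()
p,c,_=blob(im,(20,120,100),(35,255,255),(420,215,490,310)); b=cv2.boxPoints(cv2.minAreaRect(p)); print('yellow top',[ray('top',*q,.167)[:2].round(4).tolist() for q in b])
print('label',ray('top',363.5,208,.03), proj('top',[.634,-.1475,.03]))
m=(cv2.cvtColor(im,cv2.COLOR_RGB2HSV)[190:225,345:380]); g=m[:,:,2]; print(np.round(g[8:30:1,8:30]).tolist()[6:20:3])
P=np.array([ray('scene',200+u/2.5,120+v/2.5,.012) for u,v in[(462,218),(540,192),(578,213),(495,245)]]);print('pad',P[:,:2].round(4).tolist(),P.mean(0))
E
```

```text
yellow top [[0.4256, -0.3349], [0.493, -0.3414], [0.4904, -0.3796], [0.423, -0.3729]]
label [ 0.63670043 -0.14951652  0.03      ] [362.73524607 209.05854038]
[[112, 128, 141, 140, 140, 136, 131, 138, 116, 117, 114, 134, 88, 100, 98, 93, 84, 134, 130, 107, 104, 120], [111, 119, 136, 130, 71, 78, 87, 107, 27, 71, 86, 106, 60, 93, 65, 104, 72, 135, 132, 108, 108, 121], [110, 114, 135, 129, 76, 63, 94, 78, 48, 56, 85, 96, 69, 75, 59, 104, 65, 138, 135, 115, 110, 121], [113, 114, 135, 135, 124, 119, 133, 123, 126, 138, 139, 138, 139, 137, 131, 131, 132, 127, 127, 112, 107, 121], [111, 120, 126, 128, 133, 138, 145, 145, 149, 155, 156, 153, 163, 165, 167, 167, 169, 168, 170, 169, 166, 169]]
pad [[0.1909, -0.0622], [0.0622, -0.0391], [0.072, 0.0285], [0.2126, 0.0087]] [ 0.13441015 -0.01602298  0.012     ]
```

{"op": "carry_out", "data": {
  "moves": [
    [[-0.002,-0.02,0],[0,0,-1]],
    [[-0.005,-0.05,0],[0,0,-2]],
    [[-0.008,-0.085,0],[0,0,-4]],
    [[-0.011,-0.12,0],[0,0,-6]],
    [[-0.014,-0.155,0],[0,0,-6.3]],
    [[-0.016,-0.18,0.015],[0,0,-6.3]],
    [[-0.016,-0.192,0.035],[0,0,-6.3]],
    [[-0.016,-0.192,0.0475],[0,0,-6.3]]
  ]
}}

```text
time_s: 8.8
tcp_pos: [0.4818, -0.1627, 0.0925]
tool_rot: [-0.002, 0.998, 0.068, -0.002]
contact_force: [-0.8, -0.7, -3.8]
opening: 0.0332
gripper_force: 45.8
```

{"op": "carry_out", "data": {
  "moves": [
    [[0,0,0],[0,0,0]],
    [[0,0,0],[0,0,0]],
    [[0,0,0],[0,0,0]],
    [[0,0,0],[0,0,0]]
  ]
}}

```text
time_s: 9.13
tcp_pos: [0.484, -0.1691, 0.0956]
tool_rot: [0.0, 0.998, 0.064, 0.0]
contact_force: [0.4, -0.3, -2.7]
opening: 0.0332
gripper_force: 45.8
```

```bash
python3 - <<'E'
from h import *
go([.484,-.168,.096],-82.6)
im=grab('top','t4.png'); s=grab('scene','s4.png')
a=cv2.resize(im[120:320,270:470,::-1],(400,400)); b=cv2.resize(s[140:300,200:360,::-1],(400,400)); cv2.imwrite('pics/c4.png',np.hstack([a,b]))
P=np.array([ray('scene',200+(u-400)/2.5,120+v/2.5,.012) for u,v in[(462,218),(540,192),(578,213),(495,245)]]);print('pad',P[:,:2].round(4).tolist(),P.mean(0))
p,c,_=blob(im,(20,120,100),(35,255,255),(340,200,450,320)); b=cv2.boxPoints(cv2.minAreaRect(p)); print('yellow top',[ray('top',*q,.12)[:2].round(4).tolist() for q in b],b.round(0).tolist())
E
```

```text
t 9.13 tcp [ 0.484  -0.1691  0.0956] F [ 0.4 -0.3 -2.7] open 0.0332 shift m [ 0.0001 -0.0011 -0.0004] turn [ 0.04 -0.04 -0.08]
pad [[0.5633, -0.4012], [0.4486, -0.3907], [0.4473, -0.3132], [0.5717, -0.3184]] [ 0.50772086 -0.35586077  0.012     ]
yellow top [[0.5703, -0.1106], [0.5741, -0.1182], [0.5673, -0.1214], [0.5636, -0.1137]] [[351.0, 229.0], [354.0, 228.0], [356.0, 231.0], [353.0, 232.0]]
```

View pics/c4.png

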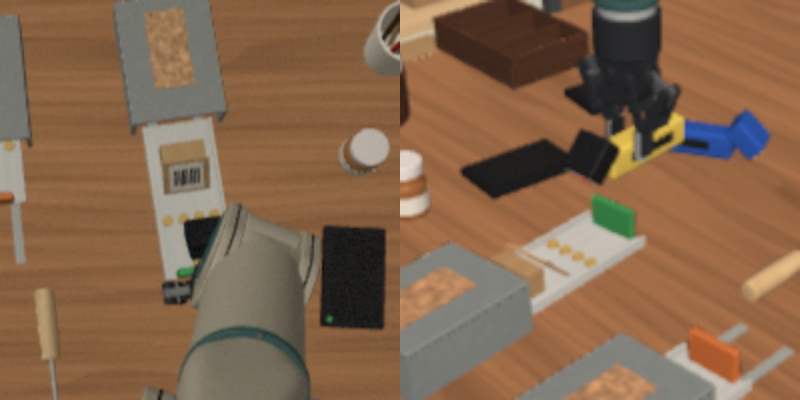

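Scanner held level over the tray, head facing the label (left crop: head at 200,238, label at 187,178). Quick check of the head against its prediction, and the free pad.

```bash
python3 - <<'E'
from h import *
c,s_=np.cos(np.radians(7.4)),np.sin(np.radians(7.4)); ex=np.array([c,s_,0]);ey=np.array([-s_,c,0])
O=np.array([.481,-.1695,.0836])
for x in(41,68,95):
  for z in(30,61): print(x,z,(proj('top',O+x/1e3*ex+.023*ey+[0,0,z/1e3])-[270,120])*2)
P=np.array([ray('top',270+u/2,120+v/2,.012) for u,v in[(322,226),(385,228),(384,328),(320,326)]]);print('pad',P[:,:2].round(4).tolist(),P.mean(0))
im=cv2.imread('pics/t4.png'); g=im.max(2); 
for r in range(228,252,3): print(r,g[r,355:385].tolist())
W=O+.085*ex+[0,0,.017]; L=np.array([.6355,-.1485,.03]); b=(ex-[0,0,1])/2**.5; n=np.cross(ey,b); print('beam',(L-W)@b,(L-W)@ey,(L-W)@n)
E
```

```text
41 30 [189.0179669  262.27952367]
41 61 [191.47606985 259.81075296]
68 30 [185.52154646 239.8998286 ]
68 61 [187.88920643 236.89387168]
95 30 [182.04073766 217.62005971]
95 61 [184.31874608 214.08179146]
pad [[0.5721, -0.3229], [0.5683, -0.4036], [0.4403, -0.3966], [0.4441, -0.3154]] [ 0.5061958  -0.35961817  0.012     ]
228 [169, 168, 169, 168, 170, 169, 172, 171, 166, 171, 170, 168, 159, 156, 145, 143, 138, 138, 132, 113, 99, 78, 81, 76, 57, 88, 89, 137, 124, 138]
231 [171, 169, 168, 166, 155, 155, 154, 54, 25, 28, 25, 29, 27, 16, 25, 23, 24, 20, 30, 30, 30, 32, 25, 34, 67, 91, 141, 135, 132, 124]
234 [170, 169, 170, 171, 169, 167, 160, 55, 23, 23, 28, 20, 24, 23, 30, 24, 24, 26, 28, 26, 26, 33, 47, 67, 98, 147, 127, 135, 139, 129]
237 [168, 167, 167, 171, 169, 170, 160, 76, 21, 23, 25, 25, 26, 28, 24, 28, 26, 27, 27, 30, 38, 60, 70, 97, 146, 130, 137, 148, 139, 139]
240 [168, 171, 172, 168, 170, 170, 169, 157, 26, 23, 28, 26, 27, 25, 28, 31, 33, 35, 28, 42, 67, 74, 114, 151, 129, 138, 154, 144, 143, 136]
243 [168, 169, 171, 169, 170, 170, 170, 166, 133, 21, 21, 18, 23, 20, 22, 19, 17, 21, 48, 67, 80, 126, 142, 125, 144, 150, 147, 144, 124, 55]
246 [169, 167, 167, 170, 169, 172, 169, 168, 162, 116, 23, 25, 22, 21, 23, 21, 26, 56, 70, 86, 139, 135, 130, 156, 152, 147, 146, 127, 63, 119]
249 [169, 170, 166, 168, 171, 170, 171, 170, 167, 168, 135, 48, 70, 84, 83, 62, 59, 71, 100, 143, 125, 132, 158, 153, 148, 145, 135, 134, 136, 133]
beam 0.10006826824574128 0.0009261747388114783 -0.00022479074220077796
```

{"op": "carry_out", "data": {
  "moves": [
    [[0,0,0],[0,0,0]],
    [[0,0,0],[0,0,0]],
    [[0,0,0],[0,0,0]],
    [[0,0,0],[0,0,0]],
    [[0,0,0],[0,0,0]],
    [[0,0,0],[0,0,0]],
    [[0,0,0],[0,0,0]],
    [[0,0,0],[0,0,0]]
  ]
}}

```text
time_s: 9.9
tcp_pos: [0.4837, -0.1681, 0.0952]
tool_rot: [-0.0, 0.998, 0.065, 0.0]
contact_force: [0.4, 0.1, -2.9]
opening: 0.0331
gripper_force: 45.8
```

The head edge matches its prediction. Holding.

{"op": "carry_out", "data": {
  "moves": [
    [[0,0,0],[0,0,0]],
    [[0,0,0],[0,0,0]],
    [[0,0,0],[0,0,0]],
    [[0,0,0],[0,0,0]],
    [[0,0,0],[0,0,0]],
    [[0,0,0],[0,0,0]],
    [[0,0,0],[0,0,0]],
    [[0,0,0],[0,0,0]]
  ]
}}

```text
time_s: 10.57
tcp_pos: [0.4837, -0.1681, 0.0952]
tool_rot: [0.0, 0.998, 0.065, 0.0]
contact_force: [-0.3, 0.3, -2.6]
opening: 0.0331
gripper_force: 45.8
```

{"op": "carry_out", "data": {
  "moves": [
    [[0,0,0],[0,0,0]],
    [[0,0,0],[0,0,0]],
    [[0,0,0],[0,0,0]],
    [[0,0,0],[0,0,0]],
    [[0,0,0],[0,0,0]],
    [[0,0,0],[0,0,0]],
    [[0,0,0],[0,0,0]],
    [[0,0,0],[0,0,0]]
  ]
}}

```text
time_s: 11.23
tcp_pos: [0.4837, -0.1681, 0.0952]
tool_rot: [0.0, 0.998, 0.065, 0.0]
contact_force: [0.6, 0.4, -3.1]
opening: 0.0333
gripper_force: 45.8
```

{"op": "carry_out", "data": {
  "moves": [
    [[0,0,0],[0,0,0]],
    [[0,0,0],[0,0,0]],
    [[0,0,0],[0,0,0]],
    [[0,0,0],[0,0,0]],
    [[0,0,0],[0,0,0]],
    [[0,0,0],[0,0,0]],
    [[0,0,0],[0,0,0]],
    [[0,0,0],[0,0,0]]
  ]
}}

```text
time_s: 11.9
tcp_pos: [0.4837, -0.1681, 0.0952]
tool_rot: [0.0, 0.998, 0.065, 0.0]
contact_force: [-0.0, -0.3, -2.0]
opening: 0.0331
gripper_force: 45.8
```

{"op": "carry_out", "data": {
  "moves": [
    [[0,0,0],[0,0,0]],
    [[0,0,0],[0,0,0]],
    [[0,0,0],[0,0,0]],
    [[0,0,0],[0,0,0]],
    [[0,0,0],[0,0,0]],
    [[0,0,0],[0,0,0]],
    [[0,0,0],[0,0,0]],
    [[0,0,0],[0,0,0]]
  ]
}}

```text
time_s: 12.57
tcp_pos: [0.4837, -0.1681, 0.0952]
tool_rot: [0.0, 0.998, 0.065, 0.0]
contact_force: [-0.7, 0.4, -3.7]
opening: 0.0332
gripper_force: 45.8
```

```bash
python3 - <<'E'
from h import *
go([.509,-.3585,.143],-90.5)
E
```

```text
t 12.57 tcp [ 0.4837 -0.1681  0.0952] F [-0.7  0.4 -3.7] open 0.0332 shift m [ 0.0005  0.1921 -0.0478] turn [ 0.   -0.    7.91]
```

{"op": "carry_out", "data": {
  "moves": [
    [[0,0,-0.015],[0,0,0]],
    [[0,0.02,-0.035],[0,0,0]],
    [[0,0.05,-0.048],[0,0,2]],
    [[0,0.085,-0.048],[0,0,4]],
    [[0,0.12,-0.048],[0,0,6]],
    [[0,0.155,-0.048],[0,0,8]],
    [[0.0005,0.18,-0.048],[0,0,8]],
    [[0.0005,0.192,-0.048],[0,0,8]]
  ]
}}

```text
time_s: 13.23
tcp_pos: [0.5082, -0.3636, 0.1432]
tool_rot: [0.002, 1.0, -0.007, 0.0]
contact_force: [0.4, -1.5, -3.4]
opening: 0.0328
gripper_force: 45.9
```

{"op": "carry_out", "data": {
  "moves": [
    [[0,0,0],[0,0,0]],
    [[0,0,0.02],[0,0,0]],
    [[0,0,0.05],[0,0,0]],
    [[0,0,0.075],[0,0,0]],
    [[0,0,0.095],[0,0,0]],
    [[0,0,0.105],[0,0,0]],
    [[0,0,0.112],[0,0,0]],
    [[0,0,0.112],[0,0,0]]
  ]
}}

```text
time_s: 13.9
tcp_pos: [0.5086, -0.3568, 0.0301]
tool_rot: [-0.001, 1.0, -0.005, -0.001]
contact_force: [-0.5, -0.9, -3.6]
opening: 0.0334
gripper_force: 45.9
```

{"op": "carry_out", "data": {
  "moves": [
    [[0,0,0.002],[0,0,0]],
    [[0,0,0.005],[0,0,0]],
    [[0,0,0.007],[0,0,0]],
    [[0,0,0.007],[0,0,0]]
  ]
}}

```text
time_s: 14.23
tcp_pos: [0.5092, -0.3585, 0.0246]
tool_rot: [0.0, 1.0, -0.005, 0.0]
contact_force: [-0.4, 0.2, -3.3]
opening: 0.0333
gripper_force: 45.9
```

{"op": "carry_out", "data": {
  "moves": [
    [[0,0,0.001],[0,0,0]],
    [[0,0,0.0015],[0,0,0]],
    [[0,0,0.0015],[0,0,0]]
  ]
}}

```text
time_s: 14.48
tcp_pos: [0.5092, -0.3586, 0.0244]
tool_rot: [0.0, 1.0, -0.005, 0.0]
contact_force: [-2.0, 1.5, 6.8]
opening: 0.0332
gripper_force: 47.2
```

Contact. Release and retreat.

{"op": "carry_out", "data": {
  "moves": [
    [[0,0,0],[0,0,0]],
    [[0,0,0],[0,0,0]],
    [[0,0,0],[0,0,0]],
    [[0,0,0],[0,0,0]],
    [[0,0,0],[0,0,0]]
  ],
  "fingers": 0.06
}}

```text
time_s: 14.9
tcp_pos: [0.5091, -0.3585, 0.0227]
tool_rot: [0.0, 1.0, -0.005, 0.0]
contact_force: [0.4, 0.1, -0.7]
opening: 0.0603
gripper_force: 0.0
```

{"op": "carry_out", "data": {
  "moves": [
    [[0,0,-0.01],[0,0,0]],
    [[0,0,-0.03],[0,0,0]],
    [[0,0,-0.06],[0,0,0]],
    [[0,0,-0.1],[0,0,0]],
    [[0,0,-0.14],[0,0,0]],
    [[0,0,-0.16],[0,0,0]],
    [[0,0,-0.16],[0,0,0]]
  ]
}}

```text
time_s: 15.48
tcp_pos: [0.5119, -0.3607, 0.1892]
tool_rot: [0.003, 1.0, -0.005, 0.005]
contact_force: [0.6, -0.6, 0.3]
opening: 0.0601
gripper_force: 0.0
```

```bash
python3 - <<'E'
from h import *
go([.5,-.36,.18],-90)
s=grab('scene','s5.png'); cv2.imwrite('pics/s5c.png',cv2.resize(s[150:300,180:380,::-1],(800,600)))
E
```

```text
t 15.48 tcp [ 0.5119 -0.3607  0.1892] F [ 0.6 -0.6  0.3] open 0.0601 shift m [-0.0119 -0.0006  0.0091] turn [ 0.35 -0.54 -0.61]
```

View pics/s5c.png

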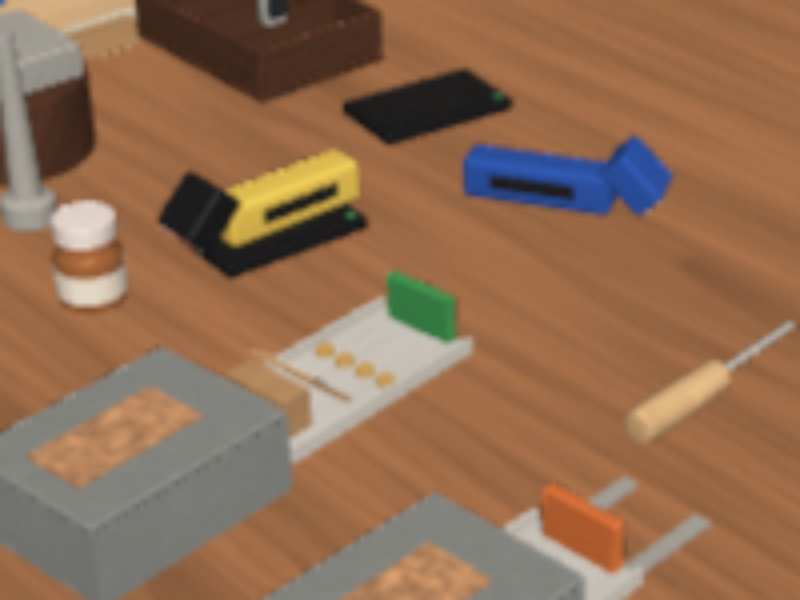

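The scanner lies level on its pad (crop 265,215), the tray is still out, and the gripper is clear. Handing in.

```bash
python3 -c "
from h import *
print(arm.close_job())"
```

```text
the job is handed in; nothing more can be done
None
```

I slid the green tray out to its stop, held the scanner still about 10 cm off the label for over 3 s, laid it level on its pad and let go; the job was handed in at about 15.5 s, with no verdict returned.

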